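# Thread the spacer collars onto the mixer spindle

## Task

Rebuild the sample mixer's spindle after cleaning: thread the three loose grey spacer collars onto the upright spindle in order of size, the largest first, then the medium one, the smallest on top. Push each one past the spring balls until it sits fully home on what is below it, going by feel: firm but gentle, never ramming it down. Let go of the finished stack and leave the other things on the table where they are.

Things in the scene. Friction and masses are not known exactly. Their poses are not given: they have to be found in the camera images.
- collar_large: plain grey spacer collar (a ring), the large one: outside diameter 50 mm, 20 mm thick, bore 24 mm, 80 g. Lies flat on the table at the start. Origin: centre of its underside; z is the ring's axis, up
- collar_medium: plain grey spacer collar (a ring), the medium one: outside diameter 44 mm, 14 mm thick, bore 24 mm, 50 g. Lies flat on the table at the start. Origin: centre of its underside; z is the ring's axis, up
- collar_small: plain grey spacer collar (a ring), the small one: outside diameter 38 mm, 9 mm thick, bore 24 mm, 30 g. Lies flat on the table at the start. Origin: centre of its underside; z is the ring's axis, up
- stand: the mixer's spindle stand, fixed: grey foot 110x110x15 mm, boss 36 mm across up to 36 mm, steel spindle upright out of it. Origin: centre of the foot's underside, on the spindle's axis; z up. Black clamp screw at the boss's +x side. The spindle rests on a stiff cushion spring (14 N/mm, 4 mm travel): a collar fully home is felt as a push that rises steadily past 12 N; over 25 N would harm it
- boss_top (a point): centre of the boss's top, 36 mm above the stand's origin, on the spindle's axis. The spindle is clamped at a height that differs every time and is not measured: its flange (56 mm across, its rim is the stack's seat) has its top 46 to 74 mm above the stand's origin. The shaft is 22 mm thick up to 48 mm over the flange top, then a taper nose narrows to 8 mm at 58.5 mm over the flange top
- axis_point (a point): a point on the spindle's axis, fixed to the stand 60 mm above its origin. Three rows of three spring balls, 10, 27 and 38.5 mm above the flange, stand 2 mm out of the shaft: a collar hangs on each row until pushed past it with about 4 to 8 N, then slides with slight drag and does not fall home by itself
- seat_washer (a joint): thin steel washer, 39 mm across, 2 mm thick, lying round the shaft inside the flange's rim on a weak spring (0.3 N): 0 = free (its top stands 3 mm above the rim), 0.003 (m) = pressed flush with the rim by the large collar, whose underside then rests on the rim
- plaster_roll: roll of white surgical tape lying flat, 41 mm across, 25 mm tall; a bystander
- tape_roll: roll of clear tape lying flat, 46 mm across, 19 mm tall; a bystander
- pen_blue: blue and white pen lying flat, 10x145x11 mm, along its y; a bystander
- marker_2: red and black marker lying flat, 14x128x16 mm, along its y; a bystander
- tube_clamp_forceps: steel tubing clamp lying flat, 62x138x6 mm; a bystander
Not all that is in view belongs to the job. Leave any orange look-alike of the collar_large alone.

How it is judged:
On the way, in this order (a step that is already met when the one before it is completed fails the run):
1. the large collar is on the spindle, pressed fully home on the flange so that the washer is flat (value of joint seat_washer above 0.0022 m and horizontal distance between collar_large and stand below 0.004 m and z of collar_large in the frame of stand between 0.04 and 0.08 m and angle between collar_large's own z axis and vertical below 0.06 rad), for 0.2 s.
2. the medium collar is on the spindle, fully home on the large one (z of collar_medium in the frame of collar_large between 0.0185 and 0.0215 m and horizontal distance between collar_medium and stand below 0.004 m and angle between collar_medium's own z axis and vertical below 0.06 rad), for 0.2 s.
3. the small collar is on the spindle, fully home on the medium one (z of collar_small in the frame of collar_medium between 0.0125 and 0.0155 m and horizontal distance between collar_small and stand below 0.004 m and angle between collar_small's own z axis and vertical below 0.06 rad), for 0.2 s.
At the end, for the whole second after the job is handed in: The large collar is on the spindle with the washer under it pressed down at least 2.2 mm (3 mm is fully home), the medium collar lies on the large one and the small one on the medium one with gaps under 1.5 mm, all within 4 mm of the spindle's axis, upright within 0.06 rad, released and at rest (all of step 1 and all of step 2 and all of step 3 and linear speed of each of collar_large, collar_medium, collar_small below 0.01 m/s); the robot touches nothing.
It fails at once if a collar is forced against the stand or spindle with more than 35 N (contact force between any of collar_large, collar_medium, collar_small and stand above 35 N).
It fails at once if the fingers press on the stand or spindle with more than 35 N (contact force between the fingers and stand above 35 N).
It fails at once if a bystander is moved by more than 30 mm (distance of any of plaster_roll, tape_roll, pen_blue, marker_2, tube_clamp_forceps from where it was at the start of the episode above 0.03 m).
It also fails if it takes over 72 s, if anything falls off the work surface, if the arm or the gripper's body presses on something with over 40 N, if the wrist force passes 120 N, or if a joint passes its speed limit or range.

## Robot

A 6-joint arm with a two-finger parallel gripper is mounted at the origin on a cart in front of the work surface, level with it; the furniture and walls round the work are solid. World frame = base frame: x ahead of the robot, y to its left, z up, the work surface at z = 0. Lengths are in m, angles in rad, forces in N, time in s.
With the tool pointing down it reaches from about 0.375 to 0.9 m from the base axis. Payload 3.1 kg.
Tool frame: the origin (TCP) lies at the very end of the fingers, on their centre line; the grasp point (between the pads) lies 19 mm behind it (manip.grasp_offset is the distance from the TCP to the grasp point, in m); x points along the fingers, z is the direction in which the jaws open and shut, and the axes are right-handed (so a half turn about x gives the same grasp; the last joint's range is limited). The gripper opens to 85 mm and grips with 20 to 120 N. Pads are 22 mm wide; open, the fingers measure 114 mm over their backs; the gripper's body (76 mm by 85 mm) begins 54 mm behind the grasp point. The pads swing forward as they close: fully open they stand 13 mm farther back than shut.
Start: joints at [1.167, 0.527, 1.433, -0, 1.181, -0.178], TCP at [0.139, 0.609, 0.231] pointing down, gripper open.
Joint ranges: [-3.08, 3.08], [-0.75, 2.2], [0.22, 2.44], [-1.43, 4.57], [0, 2.65], [-2.85, 2.85]. Speed limits (rad/s): [2.79, 2.79, 3.14, 3.14, 3.14, 3.14].

## Interface

Orientations are given as a unit quaternion [x, y, z, w].
In Python, from station import manip gives the robot as it stands.
- The arm moves only by the tool send_rows, never from a script. Its argument "steps" is a list that holds one entry, the list of rows, each a list of 5 numbers: the closure, from 0 (fully open) to 1 (shut), then the shift along the world's x, y, z in m, then the turn about the world's z in rad. A call has 1 to 8 rows; each row is the pose to reach, as a shift and turn from the pose commanded when the call began; what a row does not reach only later rows make up. A row lasts 1/8 s, in which the tool goes at most 62.5 mm and 10.7 degrees, less where a joint would pass 70% of its speed; a pose out of reach is approached as far as the arm can. A call with a gripper value outside its range is refused whole. The fingers move at their own pace and stop on an object; "grip_force" is the grip in N (left out, the last holds). Time passes only in rows, so rows that repeat a pose let the fingers close. It gives the time, the measured TCP pose, the force and the opening at its end, in the units of the state.
- manip.sense(): the state, without advancing time (a new reading comes with each control period).
- manip.snapshot(name): name is "side" or "top"; returns the picture (480x640x3 uint8, red, green, blue); there is no depth.
- manip.camera_params(name): a dict with "fx", "fy", "cx", "cy" (pixels), "D" ([k1, k2, p1, p2, k3] as OpenCV has them; the pictures are not rectified), "T" (4x4, takes a point from camera to world coordinates). Camera axes: x right, y down, z forward; pixel columns grow to the right and rows downward; lengths in m; the calibration is good to about 2 mm. A picture is of the moment at which its call begins. camera_params takes no time and is no camera call.
- manip.sign_off(): hands the job in, once; it reports no verdict.
The state is a dict: "t": time; "q": joint angles; "qd": joint speeds; "tau": joint torques, N m; "tcp_pos": TCP position; "tool_rot": TCP orientation; "force": force on the tool from outside, world axes, zero at the start; "ft_torque": the same for the moment, N m; "finger_gap": opening from 0.0 (shut) to 1.0 (fully open).
Only numpy, scipy, OpenCV 4.12 (cv2) and the standard library are available. Lean on these libraries where they do the work, as an engineer would, in place of code of your own. Each camera call takes 0.05 s, during which the arm holds its last target.

## Working session

There is one attempt and no reset: what is moved stays moved. The work goes in short steps, Python scripts to look and compute and a tool call to move; the robot and the scene stay as the last step left them, time stands still between calls to the robot, and variables do not carry over. Pictures are saved under pics/ and viewed, and the job is handed in when it is done.

Besides the shell and the picture viewer there is one more tool, called after "Request:" as a command line: name --argument value ..., lists and objects as JSON in quotes. send_rows: Moves the arm, as the interface text tells. Its arguments: {"type":"object","properties":{"steps":{"type":"array","items":{"type":"array","items":{"type":"array","items":{"type":"number"}}}},"grip_force":{"type":"number"}},"required":["steps"]}

```bash
mkdir -p pics; ls
python3 - <<'E'
from station import manip
import cv2
s=manip.sense(); print(s)
for n in ("side","top"):
    im=manip.snapshot(n); cv2.imwrite(f"pics/{n}0.png",im[:,:,::-1]); print(n,manip.camera_params(n))
print(manip.grasp_offset)
E
```

```text
pics
{'t': 0.0, 'q': array([ 1.16753223e+00,  5.28457264e-01,  1.43392385e+00,  3.12063059e-05,
        1.18136467e+00, -1.78516584e-01]), 'qd': array([ 7.07776137e-04, -4.84264500e-04, -1.11476646e-04,  6.51249696e-05,
        1.38484608e-03, -2.47459073e-04]), 'tau': array([-1.71614706e-04, -4.42335498e+01, -1.78030872e+01, -2.47025764e-04,
        8.48005700e-03, -1.27869077e-05]), 'tcp_pos': array([0.13897517, 0.60861883, 0.23033222]), 'tool_rot': array([-0.44112642,  0.55359224,  0.44042181,  0.55224246]), 'force': array([0.73595696, 0.15772131, 1.07858081]), 'ft_torque': array([-0.01314479, -0.00949879,  0.01270651]), 'finger_gap': 0.9957859009124106}
side {'fx': 562.24751377438, 'fy': 562.24751377438, 'cx': 307.4030494588593, 'cy': 236.37269516616402, 'D': array([-0.03340594,  0.        ,  0.        ,  0.        ,  0.        ]), 'T': array([[ 0.939525  , -0.17354694,  0.29525282,  0.13028222],
       [-0.3423446 , -0.45163418,  0.82390943, -1.39005605],
       [-0.0096407 , -0.87516171, -0.48373446,  0.72479926],
       [ 0.        ,  0.        ,  0.        ,  1.        ]])}
top {'fx': 553.7295388175193, 'fy': 553.7295388175193, 'cx': 318.52693319132914, 'cy': 238.49951581785282, 'D': array([0.00979677, 0.        , 0.        , 0.        , 0.        ]), 'T': array([[ 0.00522611, -0.985428  ,  0.17001279,  0.36664348],
       [-0.99981307, -0.00831396, -0.01745563, -0.25495154],
       [ 0.01861474, -0.16988979, -0.98528724,  1.11456997],
       [ 0.        ,  0.        ,  0.        ,  1.        ]])}
0.0187
```

View pics/top0.png

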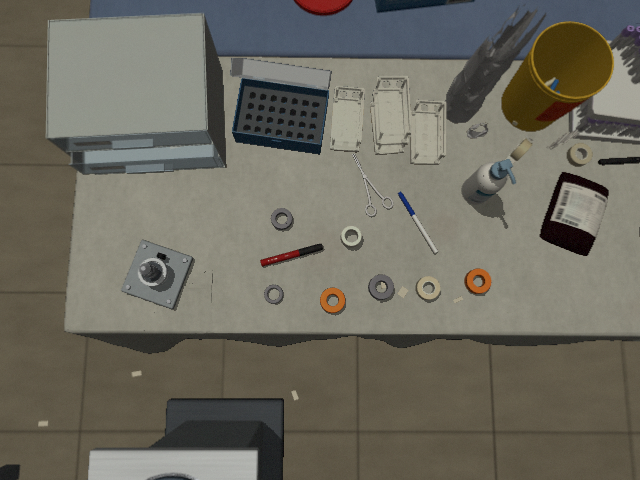

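View pics/side0.png

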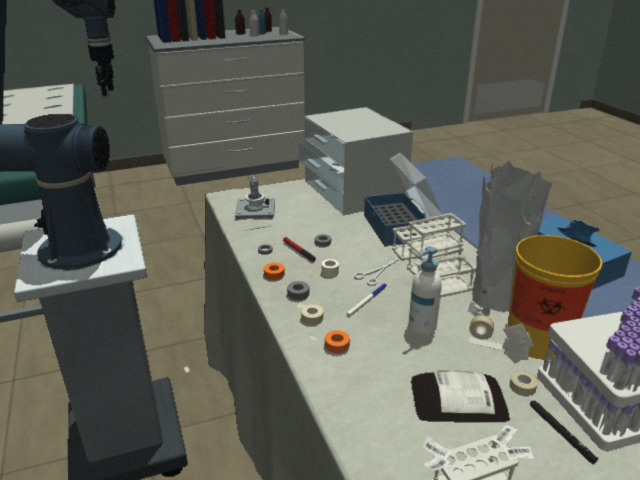

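The top view shows grey rings at (282,219), (273,294) and (381,288). The orange look-alikes are at (333,300) and (478,281), the white and beige tape rolls at (351,237) and (428,288), and the stand at (152,272). Next I'll measure them.

```bash
cat > h.py <<'E'
import numpy as np, cv2
from station import manip
def cam(n):
    p=manip.camera_params(n); K=np.array([[p['fx'],0,p['cx']],[0,p['fy'],p['cy']],[0,0,1]]); return K,p['D'],p['T']
def ray(n,uv):
    K,D,T=cam(n); q=cv2.undistortPoints(np.array(uv,float).reshape(-1,1,2),K,D).reshape(-1,2)
    d=np.c_[q,np.ones(len(q))]@T[:3,:3].T; return T[:3,3],d
def onz(n,uv,z):
    o,d=ray(n,uv); return o+d*((z-o[2])/d[:,2])[:,None]
def proj(n,P):
    K,D,T=cam(n); Ti=np.linalg.inv(T); return cv2.projectPoints(np.array(P,float).reshape(-1,1,3),cv2.Rodrigues(Ti[:3,:3])[0],Ti[:3,3],K,D)[0].reshape(-1,2)
E
python3 - <<'E'
from h import *
im=cv2.imread("pics/top0.png"); hsv=cv2.cvtColor(im,cv2.COLOR_BGR2HSV)
for (u,v) in [(282,219),(273,294),(381,288),(351,237),(428,288),(333,300),(152,272)]:
    print((u,v),im[v,u],[im[v,u+k].tolist() for k in range(-14,15,2)])
side=cv2.imread("pics/side0.png")
def crop(i,u,v,r,k): return cv2.resize(i[v-r:v+r,u-r:u+r],None,fx=k,fy=k,interpolation=cv2.INTER_CUBIC)
a=np.hstack([crop(im,*c,20,6) for c in [(282,219),(273,294),(381,288)]])
b=np.hstack([crop(im,155,272,40,4.5),crop(side,255,200,30,6)])
cv2.imwrite("pics/c1.png",a); cv2.imwrite("pics/c2.png",b)
E
```

```text
(282, 219) [124 138 141] [[128, 143, 144], [126, 140, 143], [105, 107, 109], [101, 100, 103], [71, 78, 79], [122, 136, 139], [120, 133, 136], [124, 138, 141], [127, 140, 143], [127, 140, 143], [108, 109, 110], [100, 99, 101], [46, 50, 51], [123, 137, 138], [125, 138, 140]]
(273, 294) [127 141 143] [[125, 139, 142], [126, 139, 141], [123, 136, 139], [102, 103, 105], [63, 67, 68], [127, 141, 142], [128, 142, 143], [127, 141, 143], [123, 137, 140], [122, 136, 138], [92, 98, 101], [98, 99, 101], [69, 76, 77], [124, 138, 139], [125, 140, 143]]
(381, 288) [ 88 108 114] [[124, 139, 140], [70, 70, 71], [102, 102, 104], [98, 97, 100], [73, 74, 76], [119, 133, 135], [123, 136, 138], [88, 108, 114], [123, 139, 143], [125, 139, 141], [49, 50, 51], [101, 100, 102], [98, 96, 100], [81, 81, 83], [122, 135, 137]]
(351, 237) [125 139 140] [[121, 134, 138], [124, 137, 139], [114, 128, 128], [166, 185, 183], [72, 81, 82], [69, 75, 76], [124, 138, 140], [125, 139, 140], [127, 141, 144], [124, 139, 140], [71, 79, 82], [162, 183, 181], [103, 118, 117], [123, 135, 139], [125, 137, 140]]
(428, 288) [126 139 142] [[123, 137, 138], [57, 68, 73], [128, 157, 169], [129, 159, 170], [140, 157, 157], [122, 135, 138], [122, 136, 138], [126, 139, 142], [124, 139, 143], [97, 109, 112], [75, 84, 85], [133, 162, 173], [129, 161, 171], [125, 146, 148], [122, 137, 139]]
(333, 300) [120 135 136] [[123, 136, 137], [44, 109, 177], [39, 103, 178], [36, 100, 177], [65, 74, 77], [123, 135, 138], [120, 134, 137], [120, 135, 136], [120, 134, 137], [122, 135, 137], [40, 101, 175], [42, 104, 179], [37, 99, 178], [49, 61, 74], [121, 136, 139]]
(152, 272) [48 48 47] [[168, 173, 171], [122, 124, 123], [87, 86, 88], [80, 80, 79], [74, 75, 77], [70, 70, 69], [70, 70, 71], [48, 48, 47], [41, 42, 40], [42, 38, 40], [33, 35, 33], [28, 29, 26], [96, 100, 98], [174, 181, 178], [105, 107, 107]]
```

View pics/c1.png

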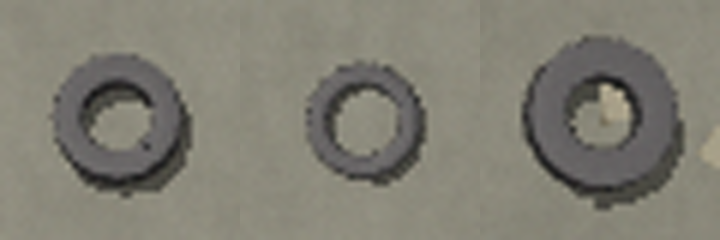

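View pics/c2.png

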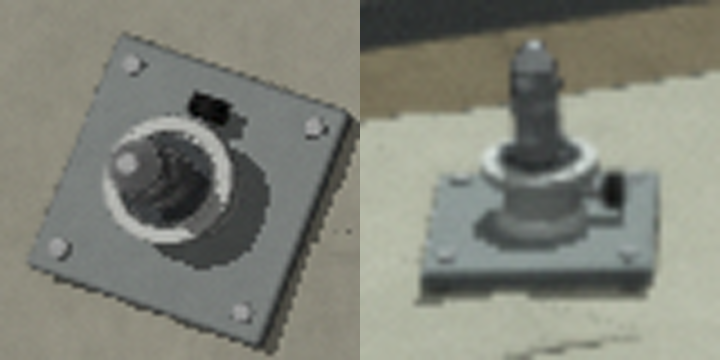

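Run:
```python
from h import *
im=cv2.imread("pics/top0.png").astype(int)
sat=im.max(2)-im.min(2); val=im.max(2)
m=((sat<8)&(val>88)&(val<118)).astype(np.uint8)
for nm,(u,v),h,D in [("L",(381,288),.02,50),("M",(282,219),.014,44),("S",(273,294),.009,38)]:
    mm=np.zeros_like(m); mm[v-18:v+18,u-18:u+18]=m[v-18:v+18,u-18:u+18]
    cs,_=cv2.findContours(mm,cv2.RETR_EXTERNAL,cv2.CHAIN_APPROX_NONE); c=max(cs,key=len)
    hull=cv2.convexHull(c)
    e=cv2.fitEllipse(c); p=onz("top",[e[0]],h)[0]
    w=onz("top",c.reshape(-1,2),h)[:,:2]; (cx,cy),r=cv2.minEnclosingCircle(w.astype(np.float32))
    print(nm,e,p.round(4),"circ",round(cx,4),round(cy,4),"D",(2*r*1000).__round__(1),len(c))
# stand foot screws
sc=np.array([[132,65],[315,127],[241,313],[60,247]])/4.5+np.array([115,232])
P=onz("top",sc,.016); print(P.round(4),P.mean(0).round(4)); c=P.mean(0)
tip=np.array([[126,162]])/4.5+[115,232]
# side
ss=np.array([[445,0],[0,0]])
side_sc=(np.array([[458,182],[446,253],[629,257]])-[360,0])/6+[225,170]
Q=onz("side",side_sc,.016); print("side",Q.round(4))
print("tip top at xy",[ (z,onz("top",tip,z)[0].round(4)[:2]) for z in (.1,.115,.13)])
tips=(np.array([[535,42]])-[360,0])/6+[225,170]
o1,d1=ray("top",tip);o2,d2=ray("side",tips)
A=np.c_[d1[0],-d2[0]];s=np.linalg.lstsq(A,o2-o1,rcond=None)[0]
print("tip",o1+d1[0]*s[0],o2+d2[0]*s[1])
fl=np.array([[168,180]])/4.5+[115,232]
fls=(np.array([[540,160]])-[360,0])/6+[225,170]
o1,d1=ray("top",fl);o2,d2=ray("side",fls)
A=np.c_[d1[0],-d2[0]];s=np.linalg.lstsq(A,o2-o1,rcond=None)[0]
print("fl",o1+d1[0]*s[0],o2+d2[0]*s[1])
for n,uv in(("top",fl[0]),("side",fls[0])):
  for z in (.045,.05,.055,.06,.065,.07,.075): print(n,z,(proj(n,[[c[0],c[1],z]])[0]-uv).round(1),(proj(n,[[c[0],c[1],z+.0585]])[0]-(tip if n=="top" else tips)[0]).round(1))
```

```text
L ((381.0566101074219, 286.22906494140625), (22.78267478942871, 23.299509048461914), 159.05010986328125) [ 0.4606 -0.3987  0.02  ] circ 0.461 -0.3989 D 48.3 67
M ((281.0032958984375, 217.6862335205078), (19.1811466217041, 19.867246627807617), 76.21099090576172) [ 0.5987 -0.1981  0.014 ] circ 0.5988 -0.1983 D 42.0 56
S ((272.930419921875, 293.4151306152344), (16.723468780517578, 17.40233612060547), 33.95021057128906) [ 0.4458 -0.1844  0.009 ] circ 0.4467 -0.1843 D 37.0 50
[[ 0.5372  0.073   0.016 ]
 [ 0.5101 -0.0089  0.016 ]
 [ 0.4281  0.0194  0.016 ]
 [ 0.4564  0.0996  0.016 ]] [0.4829 0.0458 0.016 ]
side [[ 0.4559  0.0943  0.016 ]
 [ 0.4313  0.0197  0.016 ]
 [ 0.5109 -0.0156  0.016 ]]
tip top at xy [(0.1, array([0.4842, 0.048 ])), (0.115, array([0.4825, 0.0436])), (0.13, array([0.4807, 0.0391]))]
tip [0.48367852 0.04665792 0.10464801] [0.48697798 0.04590653 0.10480596]
fl [0.48311057 0.04652821 0.04369105] [0.48598647 0.04587722 0.04382056]
top 0.045 [0.2 0. ] [0.6 0.5]
top 0.05 [-0.5 -0.3] [-0.2  0.2]
top 0.055 [-1.3 -0.6] [-1.  -0.2]
top 0.06 [-2.  -0.9] [-1.8 -0.5]
top 0.065 [-2.7 -1.1] [-2.6 -0.8]
top 0.07 [-3.5 -1.4] [-3.5 -1.2]
top 0.075 [-4.2 -1.7] [-4.3 -1.5]
side 0.045 [-1.  -0.2] [-1.3  0.6]
side 0.05 [-1.1 -1.8] [-1.4 -1. ]
side 0.055 [-1.2 -3.4] [-1.5 -2.6]
side 0.06 [-1.3 -5. ] [-1.6 -4.3]
side 0.065 [-1.4 -6.6] [-1.7 -5.9]
side 0.07 [-1.5 -8.2] [-1.8 -7.6]
side 0.075 [-1.6 -9.8] [-1.9 -9.3]
```

Run:
```python
from h import *
from scipy.spatial.transform import Rotation as R
s=manip.sense(); M=R.from_quat(s['tool_rot']).as_matrix(); print(M.round(3), s['t'])
print("jaw yaw deg",np.degrees(np.arctan2(M[1,2],M[0,2])))
```

```text
[[-0.001 -0.975  0.223]
 [-0.002  0.223  0.975]
 [-1.     0.    -0.002]] 0.1
jaw yaw deg 77.12083950115954
```

Request:
send_rows --steps '[[[0,0.0375,-0.05,0,-0.17],[0,0.075,-0.1,0,-0.34],[0,0.1125,-0.15,0,-0.51],[0,0.15,-0.2,0,-0.68],[0,0.1875,-0.25,0,-0.85],[0.1,0.225,-0.3,0,-1.02],[0.2,0.2625,-0.35,0,-1.19],[0.25,0.3,-0.4,0,-1.346]]]' --grip_force 60

```text
t: 1.1
tcp_pos: [0.4401, 0.2075, 0.2312]
tool_rot: [0.002, 0.707, -0.002, 0.707]
force: [1.0, 0.4, 0.4]
finger_gap: 0.747
```

Request:
send_rows --steps '[[[0.25,0.003,-0.062,0,0],[0.25,0.006,-0.124,0,0],[0.25,0.009,-0.186,0,0],[0.25,0.012,-0.248,0,0],[0.25,0.015,-0.31,0,0],[0.25,0.017,-0.37,-0.015,0],[0.25,0.019,-0.43,-0.03,0],[0.25,0.021,-0.488,-0.05,0]]]'

```text
t: 2.1
tcp_pos: [0.4602, -0.281, 0.1809]
tool_rot: [0.0, 0.707, -0.0, 0.707]
force: [0.8, 0.3, 0.0]
finger_gap: 0.753
```

Request:
send_rows --steps '[[[0.25,0,-0.05,-0.03,0],[0.25,0,-0.09,-0.07,0],[0.25,0,-0.119,-0.11,0],[0.25,0,-0.119,-0.13,0],[0.25,0,-0.119,-0.13,0]]]'

```text
t: 2.72
tcp_pos: [0.4588, -0.3966, 0.049]
tool_rot: [0.002, 0.708, 0.001, 0.706]
force: [-0.2, -0.1, -0.2]
finger_gap: 0.755
```

Run:
```python
from h import *
s=manip.sense();print(s['t'],s['tcp_pos'],s['force'],s['finger_gap'])
side=manip.snapshot("side")[:,:,::-1];top=manip.snapshot("top")[:,:,::-1]
cv2.imwrite("pics/s1.png",np.hstack([cv2.resize(side[230:330,230:360],None,fx=3,fy=3),cv2.resize(top[230:330,320:450],None,fx=3,fy=3)]))
```

```text
2.725 [ 0.45882617 -0.39662193  0.04896301] [-0.18704299 -0.09562565 -0.1665292 ] 0.7549256428420079
```

View pics/s1.png

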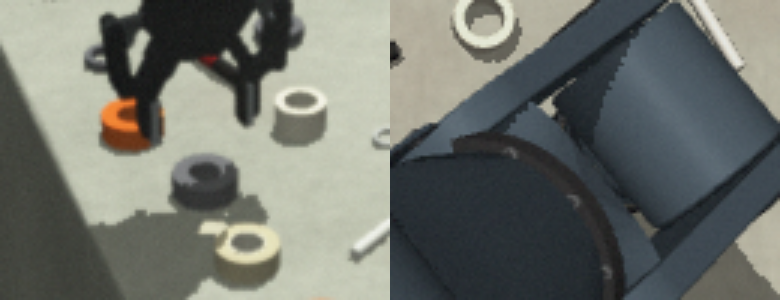

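The crop shows the jaws straddling the large grey collar, with nothing in their way. I'll descend and close.

Request:
send_rows --steps '[[[0.25,0.001,-0.001,-0.025,0],[0.25,0.001,-0.001,-0.046,0],[0.25,0.001,-0.001,-0.046,0],[0.6,0.001,-0.001,-0.046,0],[0.6,0.001,-0.001,-0.046,0],[0.6,0.001,-0.001,-0.046,0]]]' --grip_force 60

```text
t: 3.58
tcp_pos: [0.4622, -0.3994, 0.0075]
tool_rot: [-0.001, 0.706, -0.001, 0.708]
force: [-0.6, 2.1, 6.6]
finger_gap: 0.554
```

Request:
send_rows --steps '[[[0.6,0,0,0,0],[0.6,0,0,0.03,0],[0.6,0,0,0.08,0],[0.6,0,0,0.14,0],[0.6,0,0,0.155,0],[0.6,0,0,0.155,0]]]'

```text
t: 4.32
tcp_pos: [0.4616, -0.3991, 0.1617]
tool_rot: [-0.001, 0.706, -0.001, 0.708]
force: [-0.1, -0.2, -1.4]
finger_gap: 0.548
```

Run:
```python
from h import *
s=manip.sense();print(s['t'],s['tcp_pos'],s['force'],s['finger_gap'])
side=manip.snapshot("side")[:,:,::-1]
u,v=proj("side",[s['tcp_pos']])[0].astype(int);print(u,v)
cv2.imwrite("pics/s2.png",cv2.resize(side[v-50:v+50,u-60:u+60],None,fx=6,fy=6,interpolation=cv2.INTER_CUBIC))
```

```text
4.325 [ 0.46160172 -0.39907132  0.1616999 ] [-0.05273434 -0.16382821 -1.41840583] 0.5482087864673828
296 230
```

View pics/s2.png

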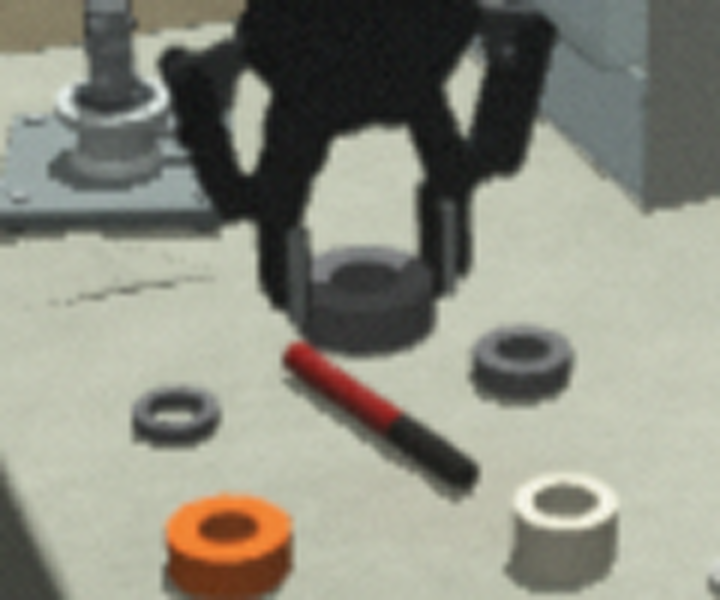

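The large collar is gripped level at (360,300) in the crop. I'll carry it above the spindle.

Request:
send_rows --steps '[[[0.6,0.003,0.05,0,0],[0.6,0.006,0.11,0,0],[0.6,0.009,0.17,0,0],[0.6,0.012,0.23,0,0],[0.6,0.015,0.29,0,0],[0.6,0.018,0.35,0,0],[0.6,0.021,0.41,0,0],[0.6,0.023,0.4445,0,0]]]'

```text
t: 5.38
tcp_pos: [0.4819, 0.0486, 0.1581]
tool_rot: [-0.0, 0.709, 0.001, 0.705]
force: [0.3, -0.8, -1.3]
finger_gap: 0.55
```

Request:
send_rows --steps '[[[0.6,0,0,-0.01,0],[0.6,0,0,-0.03,0],[0.6,0,0,-0.03,0],[0.6,0,0,-0.03,0]]]'

```text
t: 5.88
tcp_pos: [0.484, 0.0449, 0.1297]
tool_rot: [0.0, 0.708, -0.0, 0.707]
force: [0.1, -0.7, -1.2]
finger_gap: 0.551
```

Run:
```python
from h import *
s=manip.sense();print(s['t'],s['tcp_pos'],s['force'],s['finger_gap'])
side=manip.snapshot("side")[:,:,::-1];top=manip.snapshot("top")[:,:,::-1]
cv2.imwrite("pics/side3.png",side);cv2.imwrite("pics/top3.png",top)
print(proj("side",[s['tcp_pos']])[0])
cv2.imwrite("pics/s3.png",np.hstack([cv2.resize(side[150:230,215:295],None,fx=6,fy=6,interpolation=cv2.INTER_CUBIC),cv2.resize(top[232:312,115:175],None,fx=5,fy=6,interpolation=cv2.INTER_CUBIC)]))
```

```text
5.875 [0.48396979 0.04492971 0.12970897] [ 0.11672323 -0.66944731 -1.22318066] 0.5514528598285318
[252.73402305 169.05701814]
```

View pics/s3.png

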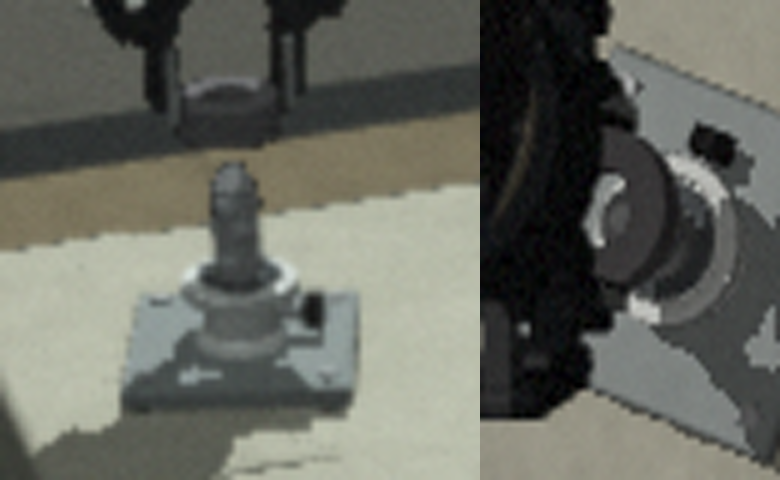

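Run:
```python
from h import *
side=cv2.imread("pics/side3.png");top=cv2.imread("pics/top3.png")
t=np.linspace(0,2*np.pi,60)
def circ(c,r,z): return np.c_[c[0]+r*np.cos(t),c[1]+r*np.sin(t),0*t+z]
tc=np.array([0.4840,0.0452]); ax=np.array([.483,.046]); zb=.1222
out=[]
for n,im,(x0,y0,w,h) in (("side",side,(225,160,60,62)),("top",top,(115,232,60,62))):
    k=6; I=cv2.resize(im[y0:y0+h,x0:x0+w],None,fx=k,fy=k,interpolation=cv2.INTER_NEAREST)
    for P,col in ((circ(tc,.025,zb),(0,255,0)),(circ(tc,.025,zb+.02),(0,255,0)),(circ(tc,.012,zb+.02),(0,200,255)),(circ(ax,.028,.0465),(255,0,255)),(circ(ax,.004,.105),(255,0,0))):
        q=((proj(n,P)-[x0,y0]+.5)*k).astype(np.int32); cv2.polylines(I,[q],True,col,1)
    out.append(I)
cv2.imwrite("pics/o3.png",np.hstack(out))
```

```text
(no output)
```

View pics/o3.png

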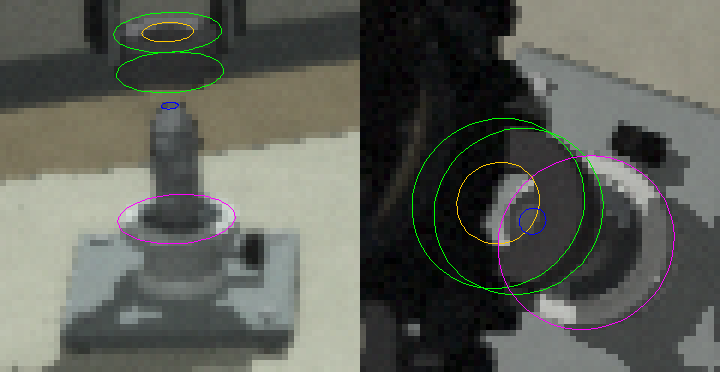

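Request:
send_rows --steps '[[[0.6,0.0005,0,-0.012,0],[0.6,0.0005,0,-0.021,0],[0.6,0.0005,0,-0.024,0],[0.6,0.0005,0,-0.026,0],[0.6,0.0005,0,-0.026,0]]]'

```text
t: 6.6
tcp_pos: [0.4848, 0.0458, 0.1042]
tool_rot: [-0.0, 0.707, 0.0, 0.707]
force: [-0.5, -0.4, -0.7]
finger_gap: 0.549
```

Request:
send_rows --steps '[[[0.6,0,0,-0.0015,0],[0.6,0,0,-0.003,0],[0.6,0,0,-0.003,0]]]'

```text
t: 6.98
tcp_pos: [0.4847, 0.0458, 0.1013]
tool_rot: [-0.0, 0.707, 0.0, 0.707]
force: [-0.3, 0.3, -0.5]
finger_gap: 0.553
```

Request:
send_rows --steps '[[[0.6,0,0,-0.0015,0],[0.6,0,0,-0.003,0],[0.6,0,0,-0.003,0]]]'

```text
t: 7.35
tcp_pos: [0.4847, 0.0458, 0.0982]
tool_rot: [0.0, 0.707, 0.0, 0.707]
force: [-0.4, -0.6, -0.9]
finger_gap: 0.55
```

Request:
send_rows --steps '[[[0.6,0,0,-0.0015,0],[0.6,0,0,-0.003,0],[0.6,0,0,-0.003,0]]]'

```text
t: 7.72
tcp_pos: [0.4851, 0.0459, 0.0955]
tool_rot: [0.0, 0.707, 0.0, 0.707]
force: [0.3, 2.2, 1.6]
finger_gap: 0.554
```

Request:
send_rows --steps '[[[0.6,0,0.0007,0,0],[0.6,0,0.0007,0,0]]]'

```text
t: 7.98
tcp_pos: [0.4851, 0.0463, 0.0955]
tool_rot: [-0.0, 0.707, -0.0, 0.707]
force: [0.6, -1.1, 2.7]
finger_gap: 0.55
```

Request:
send_rows --steps '[[[0.6,0,-0.0002,-0.001,0],[0.6,0,-0.0002,-0.0015,0],[0.6,0,-0.0002,-0.0015,0]]]'

```text
t: 8.35
tcp_pos: [0.4849, 0.0462, 0.0938]
tool_rot: [0.0, 0.707, -0.0, 0.707]
force: [1.4, 0.6, 2.9]
finger_gap: 0.552
```

Request:
send_rows --steps '[[[0.6,0.0003,0,-0.001,0],[0.6,0.0003,0,-0.002,0],[0.6,0.0003,0,-0.002,0]]]'

```text
t: 8.72
tcp_pos: [0.4849, 0.0463, 0.0915]
tool_rot: [0.0, 0.707, 0.0, 0.707]
force: [0.4, 0.1, 1.0]
finger_gap: 0.553
```

Request:
send_rows --steps '[[[0.6,0,0,-0.002,0],[0.6,0,0,-0.004,0],[0.6,0,0,-0.006,0],[0.6,0,0,-0.008,0],[0.6,0,0,-0.009,0],[0.6,0,0,-0.009,0]]]'

```text
t: 9.48
tcp_pos: [0.4852, 0.0463, 0.083]
tool_rot: [0.0, 0.707, -0.0, 0.707]
force: [-0.6, 1.2, 3.8]
finger_gap: 0.552
```

Request:
send_rows --steps '[[[0.6,0,0,-0.001,0],[0.6,0,0,-0.002,0],[0.6,0,0,-0.003,0],[0.6,0,0,-0.004,0],[0.6,0,0,-0.005,0],[0.6,0,0,-0.005,0]]]'

```text
t: 10.22
tcp_pos: [0.4851, 0.0463, 0.0776]
tool_rot: [0.0, 0.707, -0.0, 0.707]
force: [0.6, 0.8, 1.4]
finger_gap: 0.549
```

Request:
send_rows --steps '[[[0.6,0,0,-0.002,0],[0.6,0,0,-0.004,0],[0.6,0,0,-0.006,0],[0.6,0,0,-0.008,0],[0.6,0,0,-0.01,0],[0.6,0,0,-0.012,0],[0.6,0,0,-0.012,0]]]'

```text
t: 11.1
tcp_pos: [0.4852, 0.0462, 0.0658]
tool_rot: [-0.0, 0.707, -0.0, 0.707]
force: [0.9, 1.6, 3.6]
finger_gap: 0.551
```

Request:
send_rows --steps '[[[0.6,0,0,-0.001,0],[0.6,0,0,-0.002,0],[0.6,0,0,-0.003,0],[0.6,0,0,-0.004,0],[0.6,0,0,-0.005,0],[0.6,0,0,-0.005,0]]]'

```text
t: 11.85
tcp_pos: [0.4849, 0.0463, 0.0605]
tool_rot: [0.0, 0.707, 0.0, 0.707]
force: [1.2, 0.6, 0.1]
finger_gap: 0.554
```

Request:
send_rows --steps '[[[0.6,0,0,-0.001,0],[0.6,0,0,-0.002,0],[0.6,0,0,-0.003,0],[0.6,0,0,-0.004,0],[0.6,0,0,-0.0045,0],[0.6,0,0,-0.0045,0]]]'

```text
t: 12.6
tcp_pos: [0.4849, 0.0462, 0.0562]
tool_rot: [-0.0, 0.707, -0.0, 0.707]
force: [1.4, -0.2, 0.8]
finger_gap: 0.554
```

Request:
send_rows --steps '[[[0.6,0,0,-0.0005,0],[0.6,0,0,-0.001,0],[0.6,0,0,-0.0015,0],[0.6,0,0,-0.0015,0]]]'

```text
t: 13.1
tcp_pos: [0.485, 0.0463, 0.0547]
tool_rot: [0.0, 0.707, 0.0, 0.707]
force: [-0.8, -0.3, 1.1]
finger_gap: 0.549
```

Request:
send_rows --steps '[[[0.6,0,0,-0.0005,0],[0.6,0,0,-0.001,0],[0.6,0,0,-0.001,0]]]'

```text
t: 13.48
tcp_pos: [0.485, 0.0463, 0.0543]
tool_rot: [-0.0, 0.707, 0.0, 0.707]
force: [-2.4, -0.2, 6.0]
finger_gap: 0.55
```

Request:
send_rows --steps '[[[0.6,0.0002,0,-0.0005,0],[0.6,0.0002,0,-0.001,0],[0.6,0.0002,0,-0.001,0]]]'

```text
t: 13.85
tcp_pos: [0.485, 0.0463, 0.0538]
tool_rot: [-0.0, 0.707, -0.0, 0.707]
force: [-2.3, -1.1, 12.3]
finger_gap: 0.552
```

Request:
send_rows --steps '[[[0.6,0,0,-0.0005,0],[0.6,0,0,-0.0005,0]]]'

```text
t: 14.1
tcp_pos: [0.485, 0.0463, 0.0536]
tool_rot: [-0.0, 0.707, 0.0, 0.707]
force: [-2.9, 0.2, 15.1]
finger_gap: 0.554
```

Request:
send_rows --steps '[[[0.6,0,0,0.0018,0],[0.3,0,0,0.0018,0],[0.25,0,0,0.0018,0],[0.25,0,0,0.0018,0],[0.25,0,0,0.02,0],[0.25,0,0,0.06,0],[0.25,0,0,0.09,0],[0.25,0.02,-0.04,0.1,0]]]'

```text
t: 15.1
tcp_pos: [0.5045, 0.0079, 0.1538]
tool_rot: [-0.001, 0.707, 0.002, 0.707]
force: [0.4, -0.7, -0.3]
finger_gap: 0.749
```

Run:
```python
from h import *
s=manip.sense();print(s['t'],s['tcp_pos'],s['force'],s['finger_gap'])
side=manip.snapshot("side")[:,:,::-1]
cv2.imwrite("pics/s4.png",cv2.resize(side[150:230,215:295],None,fx=7,fy=7,interpolation=cv2.INTER_CUBIC))
```

```text
15.1 [0.50447976 0.00789653 0.15384637] [ 0.42825097 -0.65831152 -0.32880378] 0.7485996641028658
```

View pics/s4.png

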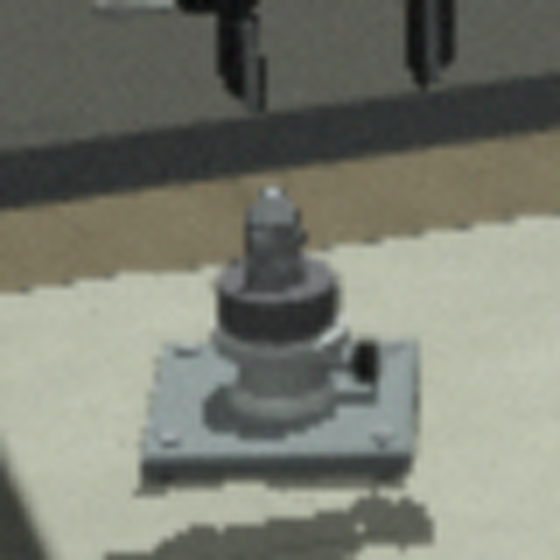

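The large collar sits level on the rim at (277,300) in the crop. Next is the medium one, at top pixel (282,219).

Request:
send_rows --steps '[[[0.25,0.024,-0.051,0,0],[0.25,0.048,-0.102,0,0],[0.25,0.072,-0.153,-0.03,0],[0.25,0.0955,-0.204,-0.08,0],[0.25,0.0955,-0.204,-0.11,0],[0.25,0.0955,-0.204,-0.11,0]]]'

```text
t: 15.9
tcp_pos: [0.5981, -0.1974, 0.0384]
tool_rot: [0.002, 0.71, 0.001, 0.705]
force: [-1.0, 0.7, 0.2]
finger_gap: 0.749
```

Run:
```python
from h import *
s=manip.sense();print(s['t'],s['tcp_pos'],s['force'],s['finger_gap'])
side=manip.snapshot("side")[:,:,::-1]
cv2.imwrite("pics/s5.png",cv2.resize(side[190:290,250:390],None,fx=5,fy=5,interpolation=cv2.INTER_CUBIC))
```

```text
15.9 [ 0.59806695 -0.19741134  0.03839617] [-0.98771156  0.65747191  0.1914343 ] 0.749022247195318
```

View pics/s5.png

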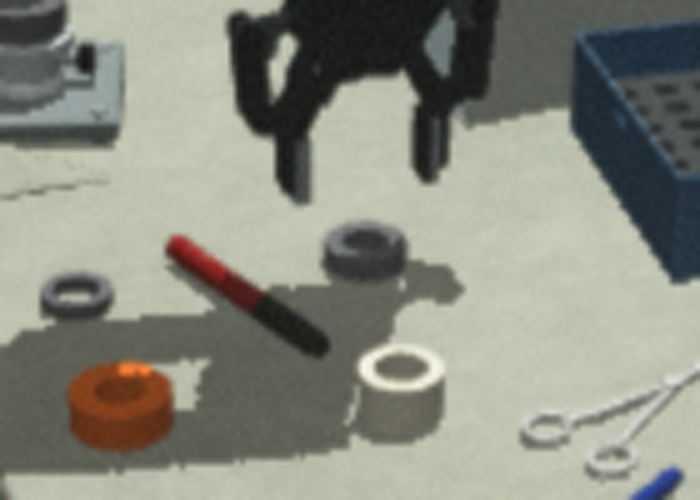

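The jaws straddle the medium collar at (365,250), clear of the marker. I'll descend and grip.

Request:
send_rows --steps '[[[0.25,0,0,-0.02,0],[0.25,0,0,-0.0365,0],[0.25,0,0,-0.0365,0],[0.65,0,0,-0.0365,0],[0.65,0,0,-0.0365,0],[0.65,0,0,-0.0365,0],[0.65,0,0,-0.0365,0]]]'

```text
t: 16.82
tcp_pos: [0.6015, -0.198, 0.0068]
tool_rot: [-0.0, 0.706, -0.0, 0.708]
force: [0.1, 1.1, 5.6]
finger_gap: 0.475
```

Request:
send_rows --steps '[[[0.65,0,0,0.03,0],[0.65,0,0,0.08,0],[0.65,-0.01,0.03,0.13,0],[0.65,-0.035,0.08,0.15,0],[0.65,-0.06,0.13,0.15,0],[0.65,-0.085,0.18,0.15,0],[0.65,-0.1055,0.225,0.14,0],[0.65,-0.1155,0.2445,0.125,0]]]'

```text
t: 17.82
tcp_pos: [0.4834, 0.0489, 0.1308]
tool_rot: [-0.001, 0.707, 0.001, 0.707]
force: [-0.1, -1.1, -1.0]
finger_gap: 0.474
```

Request:
send_rows --steps '[[[0.65,0,0,-0.003,0],[0.65,0,0,-0.003,0]]]'

```text
t: 18.08
tcp_pos: [0.4863, 0.046, 0.1278]
tool_rot: [-0.0, 0.707, -0.0, 0.707]
force: [0.1, -0.8, 0.2]
finger_gap: 0.475
```

Run:
```python
from h import *
s=manip.sense();print(s['t'],s['tcp_pos'],s['force'],s['finger_gap'])
side=manip.snapshot("side")[:,:,::-1];top=manip.snapshot("top")[:,:,::-1]
t=np.linspace(0,2*np.pi,60)
def circ(c,r,z): return np.c_[c[0]+r*np.cos(t),c[1]+r*np.sin(t),0*t+z]
tc=s['tcp_pos'][:2]; ax=np.array([.485,.0463]); zb=s['tcp_pos'][2]-.0068
out=[]
for n,im,(x0,y0,w,h) in (("side",side,(225,160,60,62)),("top",top,(115,232,60,62))):
    k=6; I=cv2.resize(im[y0:y0+h,x0:x0+w],None,fx=k,fy=k,interpolation=cv2.INTER_NEAREST);J=I.copy()
    for P,col in ((circ(tc,.022,zb),(0,255,0)),(circ(tc,.012,zb+.014),(0,200,255)),(circ(ax,.004,.105),(255,0,0))):
        q=((proj(n,P)-[x0,y0]+.5)*k).astype(np.int32); cv2.polylines(I,[q],True,col,1)
    out+=[I]
cv2.imwrite("pics/o6.png",np.hstack(out))
```

```text
18.075 [0.48628853 0.0459926  0.12784216] [ 0.07223319 -0.79570814  0.23935344] 0.47483067456978606
```

View pics/o6.png

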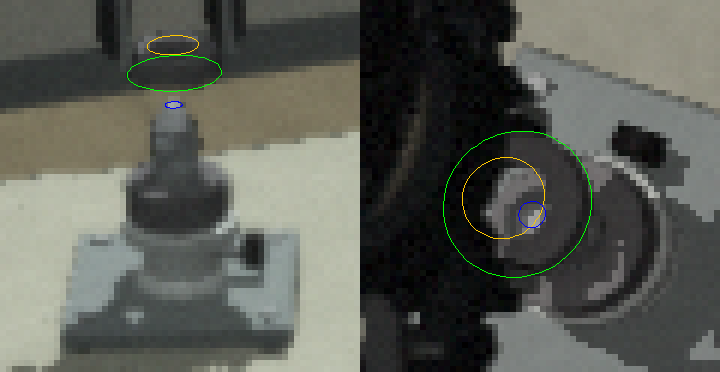

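Request:
send_rows --steps '[[[0.65,0,0.0002,-0.012,0],[0.65,0,0.0002,-0.02,0],[0.65,0,0.0002,-0.023,0],[0.65,0,0.0002,-0.025,0],[0.65,0,0.0002,-0.027,0],[0.65,0,0.0002,-0.028,0],[0.65,0,0.0002,-0.028,0]]]'

```text
t: 19.05
tcp_pos: [0.4853, 0.047, 0.0999]
tool_rot: [-0.0, 0.707, 0.0, 0.707]
force: [-0.6, -0.1, -0.8]
finger_gap: 0.472
```

Request:
send_rows --steps '[[[0.65,0,-0.0002,-0.0015,0],[0.65,0,-0.0002,-0.003,0],[0.65,0,-0.0002,-0.0045,0],[0.65,0,-0.0002,-0.0055,0],[0.65,0,-0.0002,-0.0055,0]]]'

```text
t: 19.68
tcp_pos: [0.4852, 0.0469, 0.0945]
tool_rot: [0.0, 0.707, 0.0, 0.707]
force: [-0.6, 1.8, 3.5]
finger_gap: 0.469
```

Request:
send_rows --steps '[[[0.65,0,0.0003,-0.001,0],[0.65,0,0.0003,-0.002,0],[0.65,0,0.0003,-0.003,0],[0.65,0,0.0003,-0.004,0],[0.65,0,0.0003,-0.004,0]]]'

```text
t: 20.3
tcp_pos: [0.4852, 0.0471, 0.09]
tool_rot: [0.0, 0.707, 0.0, 0.707]
force: [-0.8, 0.7, 0.8]
finger_gap: 0.471
```

Request:
send_rows --steps '[[[0.65,0,0,-0.002,0],[0.65,0,0,-0.004,0],[0.65,0,0,-0.006,0],[0.65,0,0,-0.008,0],[0.65,0,0,-0.008,0]]]'

```text
t: 20.92
tcp_pos: [0.4854, 0.0472, 0.0824]
tool_rot: [0.0, 0.707, 0.0, 0.707]
force: [-0.7, 2.2, 3.1]
finger_gap: 0.471
```

Request:
send_rows --steps '[[[0.65,0,0,-0.001,0],[0.65,0,0,-0.002,0],[0.65,0,0,-0.003,0],[0.65,0,0,-0.004,0],[0.65,0,0,-0.005,0],[0.65,0,0,-0.005,0]]]'

```text
t: 21.68
tcp_pos: [0.4854, 0.0471, 0.077]
tool_rot: [0.0, 0.707, 0.0, 0.707]
force: [0.7, 1.9, 0.7]
finger_gap: 0.472
```

Request:
send_rows --steps '[[[0.65,0,0.0002,-0.001,0],[0.65,0,0.0002,-0.002,0],[0.65,0,0.0002,-0.0025,0],[0.65,0,0.0002,-0.0025,0]]]'

```text
t: 22.18
tcp_pos: [0.4852, 0.0473, 0.0748]
tool_rot: [-0.0, 0.707, 0.0, 0.707]
force: [0.3, 2.3, 0.8]
finger_gap: 0.471
```

Request:
send_rows --steps '[[[0.65,0,0,-0.0005,0],[0.65,0,0,-0.001,0],[0.65,0,0,-0.001,0]]]'

```text
t: 22.55
tcp_pos: [0.4853, 0.0472, 0.0738]
tool_rot: [-0.0, 0.707, -0.0, 0.707]
force: [0.4, 1.7, 2.1]
finger_gap: 0.47
```

Request:
send_rows --steps '[[[0.65,0,0,-0.0005,0],[0.65,0,0,-0.001,0],[0.65,0,0,-0.001,0]]]'

```text
t: 22.92
tcp_pos: [0.4853, 0.0472, 0.0734]
tool_rot: [-0.0, 0.707, -0.0, 0.707]
force: [-1.3, 1.5, 8.1]
finger_gap: 0.475
```

Request:
send_rows --steps '[[[0.65,0,0,-0.0005,0],[0.65,0,0,-0.001,0],[0.65,0,0,-0.001,0]]]'

```text
t: 23.3
tcp_pos: [0.4853, 0.0472, 0.073]
tool_rot: [-0.0, 0.707, -0.0, 0.707]
force: [-1.7, 1.4, 13.2]
finger_gap: 0.472
```

Request:
send_rows --steps '[[[0.65,0,0,-0.0006,0],[0.65,0,0,-0.0006,0]]]'

```text
t: 23.55
tcp_pos: [0.4853, 0.0472, 0.0727]
tool_rot: [-0.0, 0.707, -0.0, 0.707]
force: [-2.2, 0.9, 17.6]
finger_gap: 0.474
```

Request:
send_rows --steps '[[[0.65,0,0,0.002,0],[0.4,0,0,0.002,0],[0.3,0,0,0.002,0],[0.3,0,0,0.002,0],[0.3,0,0,0.02,0],[0.3,0,0,0.06,0],[0.3,0,-0.02,0.08,0],[0.3,-0.01,-0.06,0.08,0]]]'

```text
t: 24.55
tcp_pos: [0.4772, -0.013, 0.1528]
tool_rot: [-0.002, 0.705, 0.001, 0.709]
force: [-0.4, -0.0, -1.2]
finger_gap: 0.698
```

Run:
```python
from h import *
s=manip.sense();print(s['t'],s['tcp_pos'],s['force'],s['finger_gap'])
side=manip.snapshot("side")[:,:,::-1]
cv2.imwrite("pics/s7.png",cv2.resize(side[150:260,215:345],None,fx=6,fy=5.4,interpolation=cv2.INTER_CUBIC))
```

```text
24.55 [ 0.47716588 -0.01303039  0.15278156] [-0.43275523 -0.01243494 -1.18538558] 0.6982318512641199
```

View pics/s7.png

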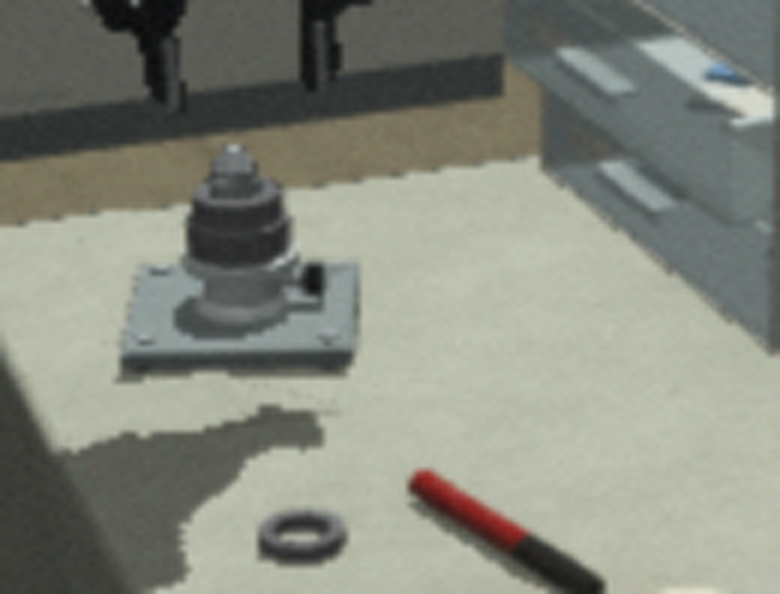

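The medium collar is home, level on the large one at (237,200) in the crop. Next is the small one, at (302,535).

Request:
send_rows --steps '[[[0.3,-0.009,-0.057,0,0],[0.3,-0.018,-0.114,-0.03,0],[0.3,-0.027,-0.171,-0.07,0],[0.3,-0.027,-0.171,-0.11,0],[0.3,-0.027,-0.171,-0.11,0]]]'

```text
t: 25.22
tcp_pos: [0.4457, -0.1832, 0.0381]
tool_rot: [0.003, 0.71, 0.001, 0.705]
force: [-0.6, 1.5, 0.1]
finger_gap: 0.7
```

Run:
```python
from h import *
s=manip.sense();print(s['t'],s['tcp_pos'],s['force'],s['finger_gap'])
side=manip.snapshot("side")[:,:,::-1]
cv2.imwrite("pics/s8.png",cv2.resize(side[190:290,215:345],None,fx=5,fy=5,interpolation=cv2.INTER_CUBIC))
```

```text
25.225 [ 0.44572166 -0.18317036  0.03811227] [-0.62491404  1.47017888  0.10938741] 0.699583248004532
```

View pics/s8.png

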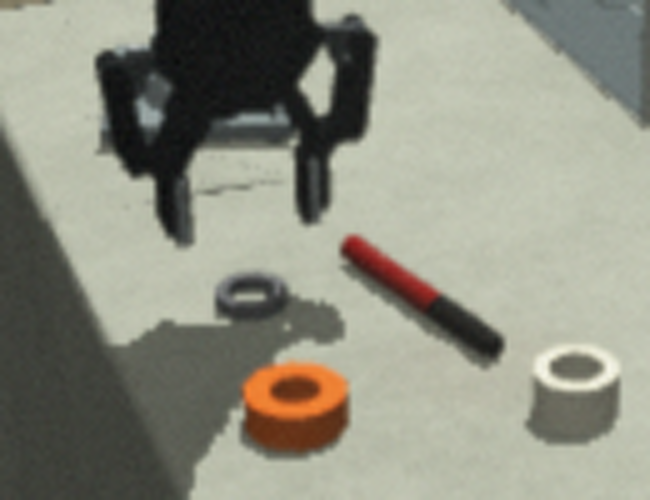

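The fingers sit on either side of the small collar at (252,295), and the marker at (350,245) is clear. I'll grip it.

Request:
send_rows --steps '[[[0.3,0,0,-0.02,0],[0.3,0,0,-0.037,0],[0.3,0,0,-0.037,0],[0.7,0,0,-0.037,0],[0.7,0,0,-0.037,0],[0.7,0,0,-0.037,0],[0.7,0,0,-0.037,0]]]'

```text
t: 26.15
tcp_pos: [0.4492, -0.1837, 0.0063]
tool_rot: [-0.001, 0.706, -0.0, 0.708]
force: [0.4, 2.2, 9.1]
finger_gap: 0.387
```

Request:
send_rows --steps '[[[0.7,0,0,0.03,0],[0.7,0,0,0.08,0],[0.7,0.006,0.03,0.13,0],[0.7,0.014,0.08,0.15,0],[0.7,0.022,0.13,0.15,0],[0.7,0.03,0.18,0.15,0],[0.7,0.035,0.215,0.145,0],[0.7,0.037,0.2308,0.125,0]]]'

```text
t: 27.15
tcp_pos: [0.4863, 0.0492, 0.131]
tool_rot: [-0.001, 0.705, 0.001, 0.709]
force: [1.0, -0.7, -0.7]
finger_gap: 0.386
```

Request:
send_rows --steps '[[[0.7,0,0,-0.002,0],[0.7,0,0,-0.002,0]]]'

```text
t: 27.4
tcp_pos: [0.4853, 0.0466, 0.1278]
tool_rot: [-0.0, 0.707, -0.0, 0.707]
force: [1.4, 0.1, -0.3]
finger_gap: 0.383
```

Run:
```python
from h import *
s=manip.sense();print(s['t'],s['tcp_pos'],s['force'],s['finger_gap'])
side=manip.snapshot("side")[:,:,::-1];top=manip.snapshot("top")[:,:,::-1]
t=np.linspace(0,2*np.pi,60)
def circ(c,r,z): return np.c_[c[0]+r*np.cos(t),c[1]+r*np.sin(t),0*t+z]
tc=s['tcp_pos'][:2]; ax=np.array([.485,.0468]); zb=s['tcp_pos'][2]-.0063
out=[]
for n,im,(x0,y0,w,h) in (("side",side,(225,150,60,62)),("top",top,(115,232,60,62))):
    k=6; I=cv2.resize(im[y0:y0+h,x0:x0+w],None,fx=k,fy=k,interpolation=cv2.INTER_NEAREST)
    for P,col in ((circ(tc,.019,zb),(0,255,0)),(circ(tc,.012,zb+.009),(0,200,255)),(circ(ax,.004,.105),(255,0,0))):
        q=((proj(n,P)-[x0,y0]+.5)*k).astype(np.int32); cv2.polylines(I,[q],True,col,1)
    out+=[I]
cv2.imwrite("pics/o9.png",np.hstack(out))
```

```text
27.4 [0.4853439  0.04662365 0.1278294 ] [ 1.44662889  0.14564357 -0.33800136] 0.38286309404389857
```

View pics/o9.png

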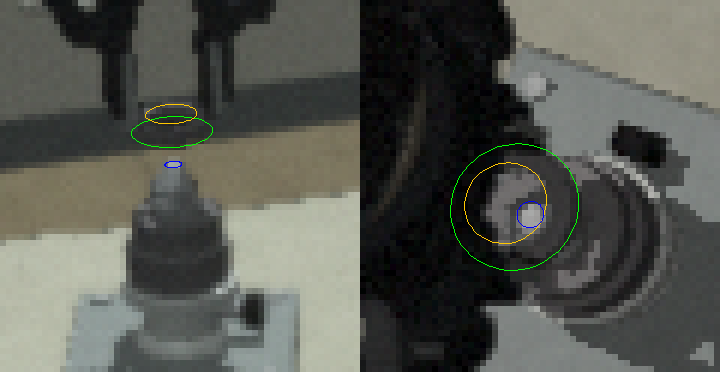

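Request:
send_rows --steps '[[[0.7,0,0,-0.012,0],[0.7,0,0,-0.02,0],[0.7,0,0,-0.023,0],[0.7,0,0,-0.025,0],[0.7,0,0,-0.027,0],[0.7,0,0,-0.028,0],[0.7,0,0,-0.028,0]]]'

```text
t: 28.38
tcp_pos: [0.4853, 0.0471, 0.0992]
tool_rot: [-0.0, 0.707, 0.0, 0.707]
force: [0.2, 0.1, -0.2]
finger_gap: 0.389
```

Request:
send_rows --steps '[[[0.7,0,0,-0.001,0],[0.7,0,0,-0.002,0],[0.7,0,0,-0.003,0],[0.7,0,0,-0.004,0],[0.7,0,0,-0.004,0]]]'

```text
t: 29.0
tcp_pos: [0.4853, 0.0472, 0.0952]
tool_rot: [0.0, 0.707, 0.0, 0.707]
force: [-0.2, 1.0, 1.3]
finger_gap: 0.379
```

Request:
send_rows --steps '[[[0.7,0,0.0002,-0.001,0],[0.7,0,0.0002,-0.002,0],[0.7,0,0.0002,-0.003,0],[0.7,0,0.0002,-0.004,0],[0.7,0,0.0002,-0.004,0]]]'

```text
t: 29.62
tcp_pos: [0.4857, 0.0472, 0.0911]
tool_rot: [0.0, 0.707, -0.0, 0.707]
force: [0.6, 1.6, 1.2]
finger_gap: 0.383
```

Request:
send_rows --steps '[[[0.7,0,0,-0.001,0],[0.7,0,0,-0.002,0],[0.7,0,0,-0.0025,0],[0.7,0,0,-0.0025,0]]]'

```text
t: 30.12
tcp_pos: [0.4853, 0.0473, 0.0886]
tool_rot: [0.0, 0.707, -0.0, 0.707]
force: [1.2, 0.1, 1.1]
finger_gap: 0.38
```

Request:
send_rows --steps '[[[0.7,0,0,-0.0005,0],[0.7,0,0,-0.001,0],[0.7,0,0,-0.001,0]]]'

```text
t: 30.5
tcp_pos: [0.4854, 0.0473, 0.0878]
tool_rot: [0.0, 0.707, 0.0, 0.707]
force: [1.2, 1.5, 2.4]
finger_gap: 0.385
```

Request:
send_rows --steps '[[[0.7,0,0,-0.0005,0],[0.7,0,0,-0.001,0],[0.7,0,0,-0.001,0]]]'

```text
t: 30.88
tcp_pos: [0.4854, 0.0473, 0.0871]
tool_rot: [0.0, 0.707, -0.0, 0.707]
force: [0.9, 1.6, 7.5]
finger_gap: 0.38
```

Request:
send_rows --steps '[[[0.7,0,0,-0.0005,0],[0.7,0,0,-0.001,0],[0.7,0,0,-0.001,0]]]'

```text
t: 31.25
tcp_pos: [0.4854, 0.0474, 0.0867]
tool_rot: [-0.0, 0.707, 0.0, 0.707]
force: [-0.8, 1.9, 11.1]
finger_gap: 0.382
```

Request:
send_rows --steps '[[[0.7,0,0,-0.0005,0],[0.7,0,0,-0.001,0],[0.7,0,0,-0.001,0]]]'

```text
t: 31.62
tcp_pos: [0.4855, 0.0473, 0.0862]
tool_rot: [-0.0, 0.707, 0.0, 0.707]
force: [-1.6, 1.9, 15.8]
finger_gap: 0.383
```

Request:
send_rows --steps '[[[0.7,0,0,0.002,0],[0.4,0,0,0.002,0],[0.3,0,0,0.002,0],[0.3,0,0,0.002,0],[0.3,0,0,0.02,0],[0.3,0,0,0.06,0],[0.3,0,-0.05,0.1,0],[0.3,0,-0.11,0.12,0]]]'

```text
t: 32.62
tcp_pos: [0.4859, -0.0612, 0.2057]
tool_rot: [-0.001, 0.706, 0.001, 0.708]
force: [0.9, -0.5, -0.4]
finger_gap: 0.699
```

Request:
send_rows --steps '[[[0.3,0,-0.06,0,0],[0.3,0,-0.12,0,0],[0.3,0,-0.17,0,0],[0.3,0,-0.17,0,0]]]'

```text
t: 33.12
tcp_pos: [0.4854, -0.2347, 0.2036]
tool_rot: [0.001, 0.707, -0.002, 0.707]
force: [0.4, 1.0, 0.3]
finger_gap: 0.7
```

Run:
```python
from h import *
s=manip.sense();print(s['t'],s['tcp_pos'],s['force'],s['finger_gap'])
side=manip.snapshot("side")[:,:,::-1];top=manip.snapshot("top")[:,:,::-1]
cv2.imwrite("pics/end_side.png",side);cv2.imwrite("pics/end_top.png",top)
t=np.linspace(0,2*np.pi,60)
I=cv2.resize(side[160:220,225:285],None,fx=6,fy=6,interpolation=cv2.INTER_NEAREST);J=I.copy()
for r,z in ((.025,.047),(.025,.067),(.022,.081),(.019,.09)):
    P=np.c_[.485+r*np.cos(t),.0465+r*np.sin(t),0*t+z];cv2.polylines(J,[((proj("side",P)-[225,160]+.5)*6).astype(np.int32)],True,(0,255,0),1)
cv2.imwrite("pics/e1.png",np.hstack([I,J]))
cv2.imwrite("pics/e2.png",top)
```

```text
33.125 [ 0.4854164  -0.23469031  0.20364228] [0.39464762 0.99499313 0.34573337] 0.6997622104193355
```

View pics/e1.png

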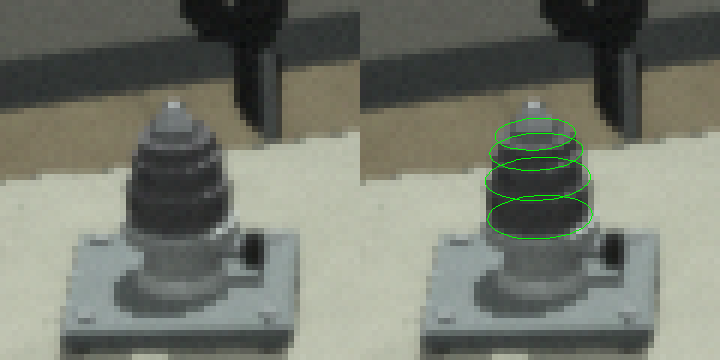

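View pics/e2.png

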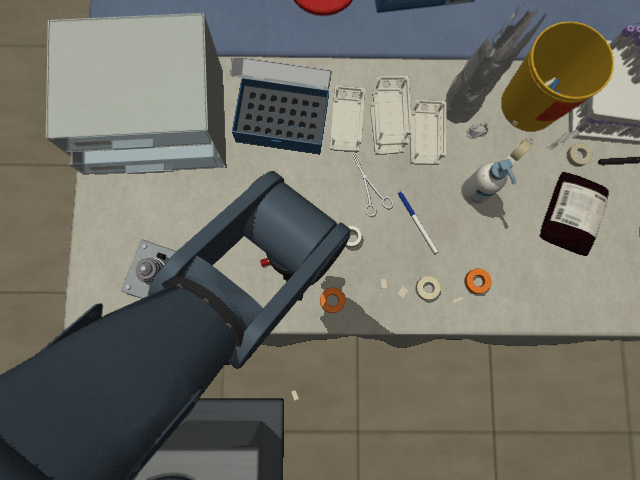

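All three collars look seated at (172,165), but 1 px is about 3 mm, so the picture can't confirm a gap under 1.5 mm. I'll check by feel, pressing gently on top of the small collar with the fingertips straddling the shaft.

Request:
send_rows --steps '[[[0.68,0,0.06,0,0],[0.68,0,0.12,0,0],[0.68,0,0.18,-0.01,0],[0.68,0,0.24,-0.03,0],[0.68,0,0.28,-0.055,0],[0.68,0,0.28,-0.07,0],[0.68,0,0.28,-0.07,0]]]'

```text
t: 34.1
tcp_pos: [0.4832, 0.0515, 0.1331]
tool_rot: [-0.001, 0.709, 0.001, 0.706]
force: [0.4, -0.2, -0.4]
finger_gap: 0.32
```

Run:
```python
from h import *
s=manip.sense();print(s['t'],s['tcp_pos'],s['force'],s['finger_gap'])
side=manip.snapshot("side")[:,:,::-1]
cv2.imwrite("pics/f1.png",cv2.resize(side[140:220,215:295],None,fx=7,fy=7,interpolation=cv2.INTER_CUBIC))
```

```text
34.1 [0.48316782 0.05147207 0.13305441] [ 0.44322612 -0.18314538 -0.38132819] 0.3203088180246802
```

View pics/f1.png

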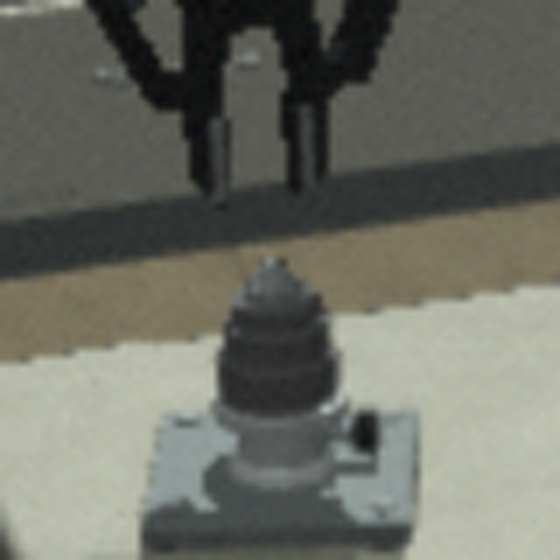

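Request:
send_rows --steps '[[[0.64,0,0,-0.01,0],[0.64,0,0,-0.02,0],[0.64,0,0,-0.028,0],[0.64,0,0,-0.032,0],[0.64,0,0,-0.034,0],[0.64,0,0,-0.034,0]]]'

```text
t: 34.9
tcp_pos: [0.4853, 0.0493, 0.0999]
tool_rot: [0.0, 0.707, -0.0, 0.707]
force: [-0.2, 0.5, -0.4]
finger_gap: 0.362
```

Request:
send_rows --steps '[[[0.64,0,0,-0.002,0],[0.64,0,0,-0.004,0],[0.64,0,0,-0.005,0],[0.64,0,0,-0.005,0]]]'

```text
t: 35.4
tcp_pos: [0.4852, 0.0493, 0.0949]
tool_rot: [-0.0, 0.707, 0.0, 0.707]
force: [0.4, -0.8, 0.6]
finger_gap: 0.359
```

Request:
send_rows --steps '[[[0.64,0,0,-0.001,0],[0.64,0,0,-0.002,0],[0.64,0,0,-0.002,0]]]'

```text
t: 35.78
tcp_pos: [0.4852, 0.0493, 0.0929]
tool_rot: [-0.0, 0.707, 0.0, 0.707]
force: [0.6, 1.1, -0.2]
finger_gap: 0.36
```

Request:
send_rows --steps '[[[0.64,0,0,-0.001,0],[0.64,0,0,-0.002,0],[0.64,0,0,-0.002,0]]]'

```text
t: 36.15
tcp_pos: [0.4852, 0.0493, 0.0909]
tool_rot: [-0.0, 0.707, 0.0, 0.707]
force: [-0.7, -1.0, -0.9]
finger_gap: 0.36
```

Request:
send_rows --steps '[[[0.64,0,0,-0.001,0],[0.64,0,0,-0.0015,0],[0.64,0,0,-0.0015,0]]]'

```text
t: 36.52
tcp_pos: [0.4855, 0.0494, 0.0897]
tool_rot: [0.0, 0.707, 0.0, 0.707]
force: [0.1, 0.5, 1.9]
finger_gap: 0.36
```

Request:
send_rows --steps '[[[0.64,0,0,-0.0005,0],[0.64,0,0,-0.001,0],[0.64,0,0,-0.001,0]]]'

```text
t: 36.9
tcp_pos: [0.4855, 0.0494, 0.0892]
tool_rot: [0.0, 0.707, -0.0, 0.707]
force: [-0.8, 0.4, 8.1]
finger_gap: 0.364
```

Request:
send_rows --steps '[[[0.64,0,0,-0.0005,0],[0.64,0,0,-0.001,0],[0.64,0,0,-0.001,0]]]'

```text
t: 37.28
tcp_pos: [0.4856, 0.0494, 0.0888]
tool_rot: [-0.0, 0.707, 0.0, 0.708]
force: [-1.1, 1.1, 11.6]
finger_gap: 0.356
```

Request:
send_rows --steps '[[[0.64,0,0,-0.0005,0],[0.64,0,0,-0.001,0],[0.64,0,0,-0.001,0]]]'

```text
t: 37.65
tcp_pos: [0.4856, 0.0494, 0.0883]
tool_rot: [-0.0, 0.707, 0.0, 0.708]
force: [-2.1, 1.1, 17.6]
finger_gap: 0.358
```

Request:
send_rows --steps '[[[0.64,0,0,0.003,0],[0.64,0,0,0.01,0],[0.6,0,0,0.04,0],[0.5,0,0,0.08,0],[0.3,0,-0.03,0.12,0],[0.3,0,-0.09,0.13,0],[0.3,0,-0.15,0.13,0],[0.3,0,-0.15,0.13,0]]]'

```text
t: 38.65
tcp_pos: [0.4858, -0.1049, 0.2168]
tool_rot: [0.002, 0.707, -0.003, 0.708]
force: [0.2, 1.0, -0.0]
finger_gap: 0.696
```

Request:
send_rows --steps '[[[0.3,0,-0.06,0,0],[0.3,0,-0.1,0,0],[0.3,0,-0.1,0,0],[0.3,0,-0.1,0,0]]]'

```text
t: 39.15
tcp_pos: [0.4846, -0.1991, 0.2159]
tool_rot: [0.001, 0.708, 0.001, 0.706]
force: [0.5, -0.4, -0.7]
finger_gap: 0.704
```

Run:
```python
from h import *
s=manip.sense();print(s['t'],s['tcp_pos'],s['force'],np.abs(s['qd']).max())
side=manip.snapshot("side")[:,:,::-1]
cv2.imwrite("pics/g1.png",cv2.resize(side[150:290,215:375],None,fx=5,fy=4.2,interpolation=cv2.INTER_CUBIC))
```

```text
39.15 [ 0.4845977  -0.19911824  0.2159269 ] [ 0.54974422 -0.38468095 -0.69707867] 0.015960056372200836
```

View pics/g1.png

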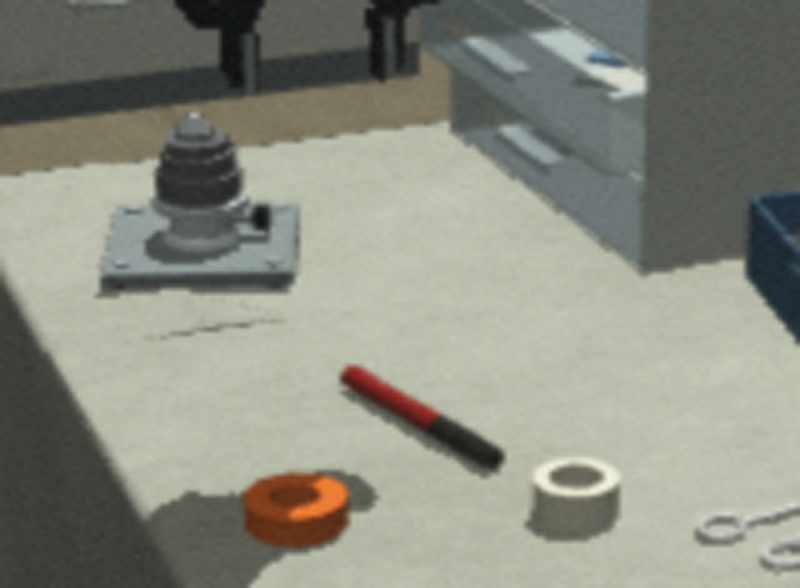

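The stack stands straight at (197,175), the gripper is clear of it, and the marker and tape roll are where they started. I'll hand in.

```bash
python3 -c "
from station import manip
print(manip.sign_off())"
```

```text
the job is handed in; nothing more can be done
None
```

The spindle is rebuilt and handed in at about 39 s of the 72 s allowed. The three grey collars went on in order, large, then medium, then small, and the stack is released.

- **Seating by feel:** I pushed each collar past the spring balls until the force rose steadily past 12 N. The last readings were about 15 N for the large, 18 N for the medium and 16 N for the small, all under the 25 N limit.
- **Extra check on the finished stack:** I pressed the small collar's top with the fingertips. They touched it at about 90 mm, where a fully seated stack should be. The force then rose stiffly to about 18 N with no sliding, so nothing was left unseated.
- **Last picture:** the side view shows the stack straight and the gripper clear of it. The marker, white tape roll and nearby orange ring have not moved, but the other bystanders were not all in that final crop. A slightly earlier top view showed the pen, forceps and clear tape roll where they started, with the marker mostly hidden behind the arm.
- **What disagreed:** the two cameras' positions for the spindle differed by 2–3 mm, so I centred the collars using the sideways forces instead. At about 3 mm per pixel, the pictures cannot confirm gaps under 1.5 mm, so the seating rests on the force readings.

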